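Put the dinner cutlery away in the pantry's cutlery tray

TASK

Put the dinner knife, the dinner fork, the dinner spoon and the teaspoon from the serving tray away in the bamboo cutlery tray: each in the compartment where its own kind already lies, flat in the compartment and pointing the same way as the one that is there. The tray has no place for the dessert set, so leave the smaller fork and the middle-sized spoon lying where they are on the serving tray.

Things in the scene. Friction and masses are not known exactly. Their poses are not given: they have to be found in the camera images.
- dinner_knife: Loose dinner knife: blade 20 wide, 5 thick, round tip. 210 mm long; ivory handle 102 long, 18 wide, 11 thick. Lies on the dark serving tray (floor 8, rim 30, end handles 45, pots on it up to 65 mm above the counter). Origin: underside, below the handle's middle; x along it towards the head, y across, z up. Balances 31 mm ahead of the origin: grip there, across the handle.
- dinner_fork: Loose dinner fork, larger of two forks: head 25 wide, 8 high. 200 mm long; ivory handle 98 long, 18 wide, 11 thick. Lies on the dark serving tray (floor 8, rim 30, end handles 45, pots on it up to 65 mm above the counter). Origin: underside, below the handle's middle; x along it towards the head, y across, z up. Balances 29 mm ahead of the origin: grip there, across the handle.
- dinner_spoon: Loose dinner spoon, largest of three: bowl 64 x 38, 9 high. 200 mm long; ivory handle 98 long, 18 wide, 11 thick. Lies on the dark serving tray (floor 8, rim 30, end handles 45, pots on it up to 65 mm above the counter). Origin: underside, below the handle's middle; x along it towards the head, y across, z up. Balances 29 mm ahead of the origin: grip there, across the handle.
- teaspoon: Loose teaspoon, smallest of three: bowl 44 x 26, 9 high. 138 mm long; ivory handle 66 long, 14 wide, 10 thick. Lies on the dark serving tray (floor 8, rim 30, end handles 45, pots on it up to 65 mm above the counter). Origin: underside, below the handle's middle; x along it towards the head, y across, z up. Balances 20 mm ahead of the origin: grip there, across the handle.
- dessert_fork: Loose dessert fork, smaller of two forks, stays: head 21 wide. 166 mm long; ivory handle 82 long, 16 wide, 10 thick. Lies on the dark serving tray (floor 8, rim 30, end handles 45, pots on it up to 65 mm above the counter). Origin: underside, below the handle's middle; x along it towards the head, y across, z up. Balances 25 mm ahead of the origin: grip there, across the handle.
- dessert_spoon: Loose dessert spoon, middle of three, stays: bowl 53 x 32. 166 mm long; ivory handle 82 long, 16 wide, 10 thick. Lies on the dark serving tray (floor 8, rim 30, end handles 45, pots on it up to 65 mm above the counter). Origin: underside, below the handle's middle; x along it towards the head, y across, z up. Balances 25 mm ahead of the origin: grip there, across the handle.
- knife_place: Long compartment of the fixed bamboo tray (floor 6, walls 44 to 48 mm above the counter) where a like dinner knife lies, fixed; which one varies. Origin: its floor, at the free place beside it, where the new one's origin goes; x to the head, y across. Inside it spans x -68..168, y -49..33 mm; the lying one x -51..159 at y -28, 11 mm high; resting partly on it is fine.
- fork_place: Long compartment of the fixed bamboo tray (floor 6, walls 44 to 48 mm above the counter) where a like dinner fork lies, fixed; which one varies. Origin: its floor, at the free place beside it, where the new one's origin goes; x to the head, y across. Inside it spans x -68..168, y -49..33 mm; the lying one x -49..151 at y -28, 11 mm high; resting partly on it is fine.
- spoon_place: Long compartment of the fixed bamboo tray (floor 6, walls 44 to 48 mm above the counter) where a like dinner spoon lies, fixed; which one varies. Origin: its floor, at the free place beside it, where the new one's origin goes; x to the head, y across. Inside it spans x -68..168, y -49..33 mm; the lying one x -49..151 at y -28, 11 mm high; resting partly on it is fine.
- teaspoon_place: Crosswise compartment at the bamboo tray's robot end (floor 6, walls 44 to 48 mm above the counter) where a like teaspoon lies, fixed. Origin: its floor, at the free place beside it, where the new one's origin goes; x to the bowl, y across. Inside it spans x -46..118, y -46..30 mm; the lying one x -33..105 at y -28, 10 mm high; resting partly on it is fine.
Not all that is in view belongs to the job. Leave any blue look-alike of the dinner_fork alone.

How it is judged:
At the end, for the whole second after the job is handed in: Knife, fork, dinner spoon and teaspoon each lie in their own kind's compartment, between its walls, heads the same way as the one there (within 0.35 rad), level within 0.13 rad, handles at most 26 mm above its floor; the dessert fork and spoon are within 30 mm of where they started; all at rest (x of dinner_knife in the frame of knife_place between -0.02 and 0.013 m and y of dinner_knife in the frame of knife_place between -0.046 and 0.03 m and z of dinner_knife in the frame of knife_place between -0.004 and 0.026 m and angle between the x axis of dinner_knife and the x axis of knife_place, either way round below 0.35 rad and angle between dinner_knife's own x axis and vertical between 1.44 and 1.7 rad and linear speed of each of dinner_knife, dinner_fork, dinner_spoon, teaspoon, dessert_fork, dessert_spoon below 0.02 m/s and x of dinner_fork in the frame of fork_place between -0.022 and 0.02 m and y of dinner_fork in the frame of fork_place between -0.046 and 0.03 m and z of dinner_fork in the frame of fork_place between -0.004 and 0.026 m and angle between the x axis of dinner_fork and the x axis of fork_place, either way round below 0.35 rad and angle between dinner_fork's own x axis and vertical between 1.44 and 1.7 rad and x of dinner_spoon in the frame of spoon_place between -0.022 and 0.02 m and y of dinner_spoon in the frame of spoon_place between -0.046 and 0.03 m and z of dinner_spoon in the frame of spoon_place between -0.004 and 0.026 m and angle between the x axis of dinner_spoon and the x axis of spoon_place, either way round below 0.35 rad and angle between dinner_spoon's own x axis and vertical between 1.44 and 1.7 rad and x of teaspoon in the frame of teaspoon_place between -0.016 and 0.016 m and y of teaspoon in the frame of teaspoon_place between -0.043 and 0.027 m and z of teaspoon in the frame of teaspoon_place between -0.004 and 0.026 m and angle between the x axis of teaspoon and the x axis of teaspoon_place, either way round below 0.35 rad and angle between teaspoon's own x axis and vertical between 1.44 and 1.7 rad and distance of each of dessert_fork, dessert_spoon from where it was at the start of the episode below 0.03 m); the robot touches nothing.
It also fails if it takes over 107 s, if anything falls off the work surface, if the arm or the gripper's body presses on something with over 40 N, if the wrist force passes 120 N, or if a joint passes its speed limit or range.

ROBOT

A 7-joint arm with a two-finger parallel gripper is mounted at the origin on the work surface. World frame = base frame: x ahead of the robot, y to its left, z up, the work surface at z = 0. Lengths are in m, angles in rad, forces in N, time in s.
With the tool pointing down it reaches from about 0.4 to 0.85 m from the base axis. Payload 10.4 kg.
Tool frame: the origin (TCP) lies at the very end of the fingers, on their centre line; the grasp point (between the pads) lies 19 mm behind it (arm.pinch_z is the distance from the TCP to the grasp point, in m); z points along the fingers, y is the line along which they close (so a half turn about z gives the same grasp; the last joint's range is limited). The gripper opens to 85 mm and grips with 20 to 120 N. Pads are 22 mm wide; open, the fingers measure 114 mm over their backs; the gripper's body (76 mm by 85 mm) begins 54 mm behind the grasp point. The pads swing forward as they close: fully open they stand 13 mm farther back than shut.
Start: joints at [-1.24, 0.332, -0.065, 1.46, 0.022, 1.35, -0.088], TCP at [0.217, 0.586, 0.201] pointing down, gripper open.
Joint ranges: [-2.6, 2.6], [-0.5, 2.12], [-1.47, 1.34], [0.16, 2.42], [-1.27, 4.41], [0.06, 2.06], [-2.6, 2.6]. Speed limits (rad/s): [2.22, 2.22, 2.79, 2.79, 3.14, 3.14, 3.14].

INTERFACE

Orientations are given as a unit quaternion [x, y, z, w].
In Python, from station import telemetry, optics, arm, find_in, regions_of, tip_of gives the robot as it stands.
- The arm moves only by the tool send_rows, never from a script. Its argument "rows" is text: rows parted by semicolons, each of 7 numbers parted by spaces: the shift along the tool's x, y, z in units of 30 mm (1.0 is 30 mm), then the turn, a rotation vector about the tool's x, y, z in units of 8 degrees (1.0 is 8 degrees), then the finger opening in mm, from 0 to 85.4. A call has 1 to 12 rows; each row is the pose to reach, as a shift and turn from the pose commanded when the call began, along the tool's axes at that moment; what a row does not reach only later rows make up. A row lasts 1/8 s, in which the tool goes at most 62.5 mm and 10.7 degrees, less where a joint would pass 70% of its speed; a pose out of reach is approached as far as the arm can. A call with a gripper value outside its range is refused whole. The fingers move at their own pace and stop on an object; "force" is the grip in N (left out, the last holds). Time passes only in rows, so rows that repeat a pose let the fingers close. It gives the time, the measured TCP pose, the force, the opening and the grip force at its end, in the units of the state.
- telemetry.state(): the state, without advancing time (a new reading comes with each control period).
- optics.grab_frame(name): name is "scene" or "side" or "wrist"; returns a dict with "pixels" (384x512x3 uint8, red, green, blue), "range_z" (384x512 float32, m along the optical axis (not along the pixel's ray), 0 where there is no reading), "fx", "fy", "cx", "cy" (pixels), "dist" ([k1, k2, p1, p2, k3] as OpenCV has them; the pictures are not rectified), "R" (3x3) and "t" (3): a world point X has camera coordinates R X + t. Camera axes: x right, y down, z forward; pixel columns grow to the right and rows downward; lengths in m; the calibration is good to about 2 mm. A picture is of the moment at which its call begins.
- arm.hand_in(): hands the job in; it is judged then, once.
Trained networks look in the newest picture that a camera, given by its name, has taken for a name from the list of things; names that differ only in an ending like _2 or _b are one class to them, and where a whole thing is asked for, a point or a joint stands for the part that bears it (a point fixed in the world has none). Each returns a list of dicts, best first, with "p" (0 to 1); they miss things now and then, are a little off and sometimes report something else, mostly with a low value. They report only what shows in the picture. A call takes as long as a camera call. They do not tell look-alikes from the thing itself.
- find_in(query, camera): "box" ([centre column, centre row, width, height] in pixels, round what is visible of it).
- regions_of(query, camera): "mask" (384x512 bool, what is visible of it) and "box" ([centre column, centre row, width, height] in pixels, round what is visible of it).
- tip_of(query, camera): "pixel" ([column, row] in pixels: a listed point, or the origin of a listed thing).
The state is a dict: "time": time; "q": joint angles; "qd": joint speeds; "tau": joint torques, N m; "ee_pos": TCP position; "orientation": TCP orientation; "ft_force": force on the tool from outside, world axes, zero at the start; "wrist_torque": the same for the moment, N m; "gripper_width": finger opening in m; "grip_force": force on a finger pad.
Only numpy, scipy, OpenCV 4.12 (cv2) and the standard library are available. Lean on these libraries where they do the work, as an engineer would, in place of code of your own. Each camera call takes 0.05 s, during which the arm holds its last target. There are 200 camera calls.

## Working session

There is one attempt and no reset: what is moved stays moved. The work goes in short steps, Python scripts to look and compute and a tool call to move; the robot and the scene stay as the last step left them, time stands still between calls to the robot, and variables do not carry over. Pictures are saved under pics/ and viewed, at most 14 in all, crops included, and the job is handed in when it is done.

Besides the shell and the picture viewer there is one more tool, called after "Emit:" as a command line: name --argument value ..., lists and objects as JSON in quotes. send_rows: Moves the arm, as the interface text tells. Its arguments: {"type":"object","properties":{"rows":{"type":"string"},"force":{"type":"number"}},"required":["rows"]}

```bash
ls; mkdir -p pics; python3 - <<'E'
from station import telemetry, optics, arm
import cv2
s=telemetry.state(); print(s['time'],s['ee_pos'],s['orientation'],s['q'])
for n in ("scene","side"):
    f=optics.grab_frame(n); print(n,f['R'],f['t'],f['fx'],f['dist'])
    cv2.imwrite(f'pics/{n}0.png',cv2.resize(f['pixels'][:,:,::-1],(800,600),interpolation=cv2.INTER_CUBIC))
E
```

```text
pics
0.0 [0.21640136 0.585915   0.20012425] [ 1.75959237e-01  9.84397212e-01 -6.84617908e-04 -8.43070825e-05] [-1.23960659  0.33287414 -0.06471079  1.46092102  0.02161667  1.34987326
 -0.08850503]
scene [[ 0.86974813  0.4934387   0.00751273]
 [ 0.41459416 -0.72234798 -0.55346642]
 [-0.26767495  0.48449112 -0.8328376 ]] [-0.35955292 -0.21318702  1.50286828] 474.98812616387727 [-0.0904275  0.         0.         0.         0.       ]
side [[-0.960852   -0.27695334  0.00776353]
 [-0.19097207  0.64173032 -0.74277309]
 [ 0.2007314  -0.71517763 -0.66949821]] [0.4347382  0.14449171 1.12055505] 355.78657429578726 [-0.10186232  0.          0.          0.          0.        ]
```

View pics/scene0.png

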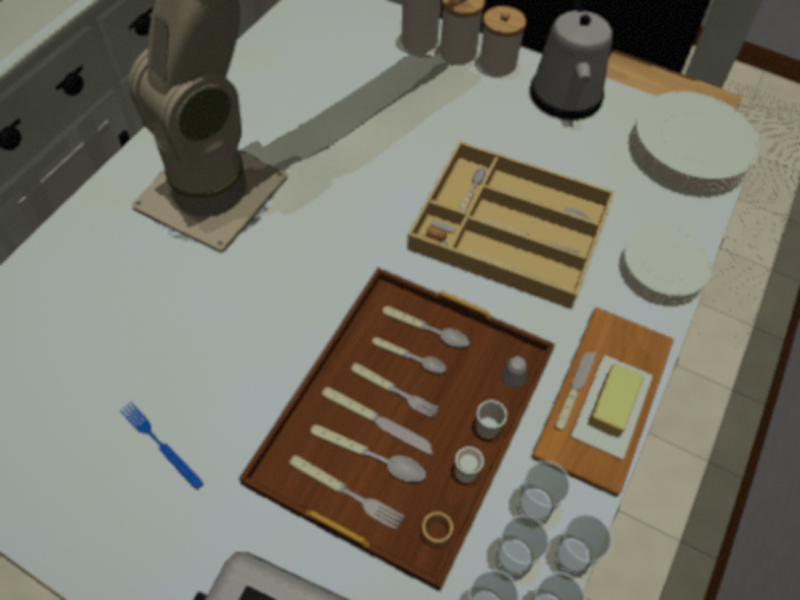

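View pics/side0.png

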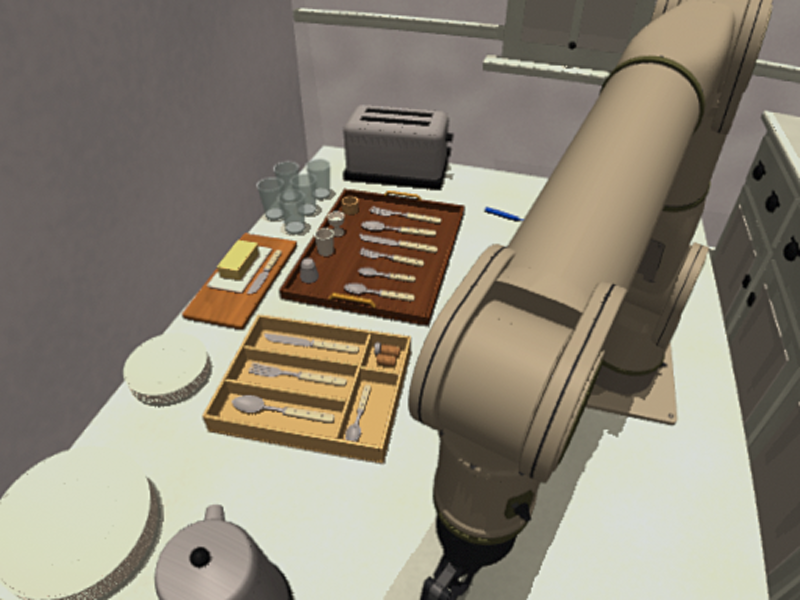

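The scene picture shows six pieces on the brown tray, running from a spoon at (425,325) down to the large fork at (345,490). The bamboo tray is at (510,220) and the blue fork at (160,445). The side picture shows the compartments: knife (310,343), fork (295,377), spoon (280,410), and teaspoon (357,415) with its bowl toward the camera.

```bash
cat > h.py <<'E'
import numpy as np, cv2
from station import telemetry, optics, arm, find_in, regions_of, tip_of
def cloud(f):
    K=np.array([[f['fx'],0,f['cx']],[0,f['fy'],f['cy']],[0,0,1]]); h,w=f['range_z'].shape
    uv=np.stack(np.meshgrid(np.arange(w),np.arange(h)),-1).reshape(-1,1,2).astype(np.float64)
    n=cv2.undistortPoints(uv,K,np.array(f['dist'])).reshape(h,w,2); z=f['range_z']
    P=np.dstack([n*z[...,None],z])-np.array(f['t'])
    return P@np.array(f['R'])   # world
def ortho(f,x0,x1,y0,y1,z,s=1000):
    "picture: row=x descending (far up), col=y descending; s px/m"
    K=np.array([[f['fx'],0,f['cx']],[0,f['fy'],f['cy']],[0,0,1]])
    X,Y=np.meshgrid(np.arange(x1,x0,-1/s),np.arange(y1,y0,-1/s),indexing='ij')
    W=np.stack([X,Y,np.full_like(X,z)],-1).reshape(-1,3)
    p,_=cv2.projectPoints(W,cv2.Rodrigues(np.array(f['R']))[0],np.array(f['t'],float),K,np.array(f['dist']))
    m=p.reshape(X.shape+(2,)).astype(np.float32)
    return cv2.remap(f['pixels'],m[...,0],m[...,1],cv2.INTER_CUBIC)[:,:,::-1]
E
python3 - <<'E'
from h import *
np.set_printoptions(precision=4,suppress=True)
for c in ("scene","side"):
    f=optics.grab_frame(c); P=cloud(f)
    print(c)
    for q in ["dinner_knife","dinner_fork","dinner_spoon","teaspoon","dessert_fork","dessert_spoon"]:
        for r in regions_of(q,c)[:4]:
            p=P[r['mask']&(f['range_z']>0)]
            if len(p)<10: continue
            xy=p[:,:2]; cc=xy.mean(0); d=np.linalg.svd(xy-cc,full_matrices=False)[2][0]; d*=np.sign(d[0]); t=(xy-cc)@d
            mid=cc+d*(t.min()+t.max())/2
            print(q,round(r['p'],2),'mid',mid,'ang',round(np.degrees(np.arctan2(d[1],d[0])),1),'len',round(np.ptp(t)*1e3),'z',np.percentile(p[:,2],[5,50,95]),np.round(r['box']))
    for q in ["knife_place","fork_place","spoon_place","teaspoon_place","dinner_knife","dinner_fork","dinner_spoon","teaspoon","dessert_fork","dessert_spoon"]:
        print(q,[(round(r['p'],2),np.round(r['pixel'],1),P[int(r['pixel'][1]+.5),int(r['pixel'][0]+.5)]) for r in tip_of(q,c)[:3]])
    if c=='side': img=ortho(f,.35,.9,-.45,.3,.015); cv2.imwrite('pics/ortho_side.png',img)
    else: cv2.imwrite('pics/ortho_scene.png',ortho(f,.35,.9,-.45,.3,.015))
E
```

```text
scene
dinner_knife 0.79 mid [ 0.5458 -0.2706] ang -0.5 len 206 z [0.0084 0.015  0.0213] [240. 268.  65.  40.]
dinner_knife 0.24 mid [ 0.564  -0.3995] ang -0.3 len 196 z [0.0081 0.015  0.0206] [224. 315.  71.  43.]
dinner_fork 0.68 mid [ 0.5625 -0.3996] ang -0.4 len 193 z [0.0082 0.0155 0.0209] [222. 315.  67.  46.]
dinner_fork 0.56 mid [ 0.2633 -0.4829] ang -14.0 len 200 z [-0.0004  0.0083  0.0134] [104. 290.  52.  52.]
dinner_spoon 0.91 mid [ 0.5606 -0.3285] ang 6.2 len 200 z [0.0091 0.0162 0.0212] [236. 291.  76.  37.]
teaspoon 0.54 mid [ 0.531  -0.1382] ang 5.4 len 134 z [0.0084 0.0159 0.021 ] [260. 227.  46.  22.]
teaspoon 0.21 mid [ 0.5623 -0.3994] ang -0.3 len 190 z [0.0082 0.0154 0.0208] [221. 315.  67.  43.]
dessert_fork 0.91 mid [ 0.5389 -0.2086] ang -1.4 len 157 z [0.0089 0.0161 0.0218] [251. 248.  53.  30.]
dessert_spoon 0.63 mid [ 0.5303 -0.0725] ang 5.8 len 164 z [0.0085 0.0164 0.0219] [272. 208.  55.  33.]
knife_place [(0.55, array([313.7, 161.3]), array([0.561 , 0.1402, 0.0079]))]
fork_place [(0.49, array([326.2, 143.1]), array([0.563 , 0.2243, 0.0047]))]
spoon_place [
[... 2114 characters left out ...]
([ 0.5092, -0.2618,  0.0138]))]
dinner_fork [(0.49, array([266.6, 140.2]), array([ 0.5289, -0.3962,  0.0086])), (0.41, array([321.6, 136.9]), array([ 0.3078, -0.4875,  0.009 ]))]
dinner_spoon [(0.52, array([265.8, 151. ]), array([ 0.5123, -0.319 ,  0.0078])), (0.15, array([266.9, 139.4]), array([ 0.5279, -0.3919,  0.0166]))]
teaspoon [(0.54, array([255.3, 177.7]), array([ 0.5047, -0.1353,  0.0136]))]
dessert_fork [(0.57, array([261.4, 169.4]), array([ 0.5013, -0.2051,  0.0035])), (0.26, array([255.9, 189.4]), array([ 0.4825, -0.0729,  0.0182])), (0.15, array([257.7, 177.5]), array([ 0.494 , -0.1381,  0.0138]))]
dessert_spoon [(0.74, array([254.9, 190.9]), array([ 0.4848, -0.0683,  0.0121]))]
```

View pics/ortho_scene.png

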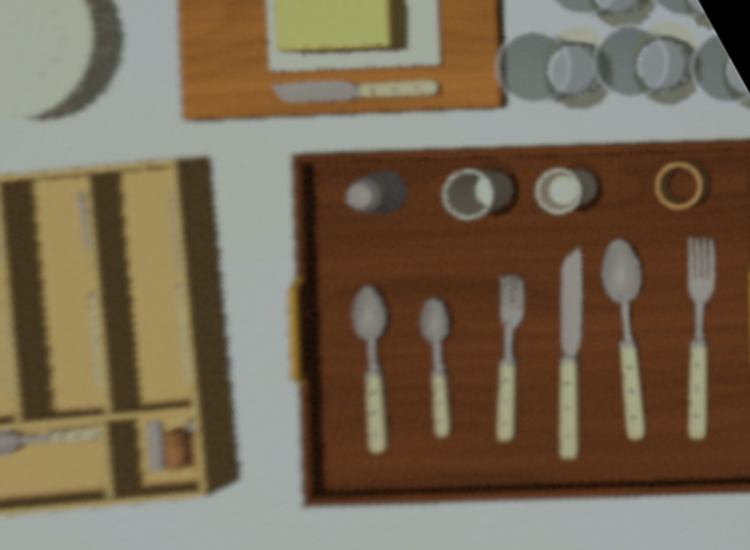

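View pics/ortho_side.png

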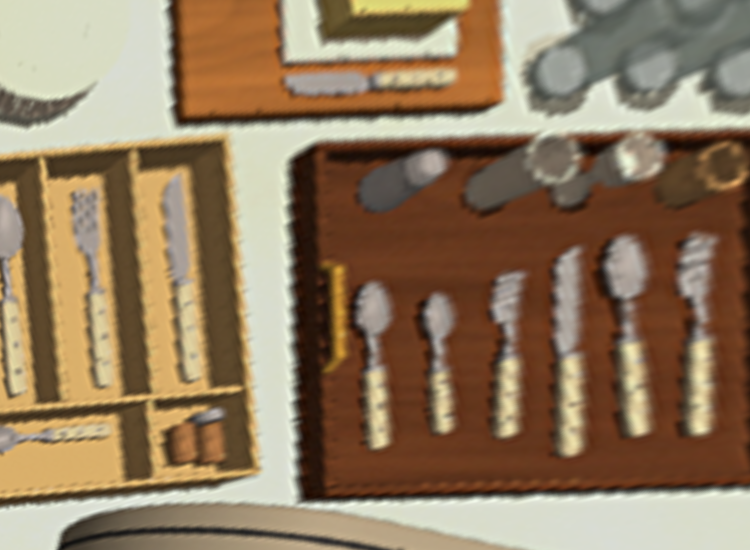

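The ortho pictures show every head pointing far (+x). The teaspoon handle is near (441,405). In the bamboo tray the knife, fork and spoon lie at columns 190, 99 and 12, about 5° off, and the teaspoon's bowl points to +y. I'll hover over the bamboo tray for a wrist look on the way.

```bash
cat >> h.py <<'E'
from scipy.spatial.transform import Rotation as Ro
def go(x,y,z,yaw=0):
    "yaw deg: tool x axis heading in world, tool pointing down -> row in move units"
    s=telemetry.state(); T=Ro.from_quat(s['orientation'])
    d=T.inv().apply(np.array([x,y,z])-s['ee_pos'])/.03
    r=(T.inv()*Ro.from_euler('z',yaw,degrees=True)*Ro.from_quat([1,0,0,0])).as_rotvec(degrees=True)/8
    print('row',np.round(d,2),np.round(r,2),'| t',round(s['time'],2),'at',np.round(s['ee_pos'],4),'w',round(s['gripper_width']*1e3,1))
E
python3 -c "
from h import *
go(.50,.22,.32,0)"
```

```text
row [-13.09  -8.18  -3.97] [-0.   -0.   19.97] | t 1.8 at [0.2165 0.5863 0.2009] w 85.5
```

Emit:
send_rows --rows "-13.1 -8.2 -4 0 0 20 40;-13.1 -8.2 -4 0 0 20 40;-13.1 -8.2 -4 0 0 20 40;-13.1 -8.2 -4 0 0 20 40;-13.1 -8.2 -4 0 0 20 40;-13.1 -8.2 -4 0 0 20 40;-13.1 -8.2 -4 0 0 20 40;-13.1 -8.2 -4 0 0 20 40;-13.1 -8.2 -4 0 0 20 40;-13.1 -8.2 -4 0 0 20 40;-13.1 -8.2 -4 0 0 20 40;-13.1 -8.2 -4 0 0 20 40"

```text
time: 3.3
ee_pos: [0.4999, 0.2194, 0.321]
orientation: [0.965, 0.263, 0.0, -0.0]
ft_force: [0.3, 0.0, 0.6]
gripper_width: 0.0397
grip_force: 0.0
```

```bash
python3 -c "
from h import *
go(.50,.22,.32,0)"
```

```text
row [ 0.01 -0.02  0.03] [-0.   -0.    3.81] | t 3.3 at [0.4999 0.2194 0.321 ] w 39.7
```

Emit:
send_rows --rows "0 0 0 0 0 3.8 40;0 0 0 0 0 3.8 40;0 0 0 0 0 3.8 40;0 0 0 0 0 3.8 40"

```text
time: 3.8
ee_pos: [0.4999, 0.2194, 0.321]
orientation: [1.0, 0.004, 0.0, -0.0]
ft_force: [-0.4, 0.2, 1.1]
gripper_width: 0.0402
grip_force: 0.0
```

```bash
python3 - <<'E'
from h import *
f=optics.grab_frame('wrist'); print(np.round(f['R'],2),f['t'])
P=cloud(f); np.save('bamboo.npy',P)
cv2.imwrite('pics/w0.png',f['pixels'][:,:,::-1])
cv2.imwrite('pics/w0o.png',ortho(f,.35,.78,.02,.42,.017,1300))
for q in ["knife_place","fork_place","spoon_place","teaspoon_place"]:
    print(q,[(round(r['p'],2),np.round(r['pixel'],1),np.round(P[int(r['pixel'][1]+.5),int(r['pixel'][0]+.5)],4)) for r in tip_of(q,'wrist')[:3]])
go(.53,-.2,.32,0)
E
```

```text
[[ 0.01 -1.   -0.  ]
 [-0.95 -0.01  0.31]
 [-0.31 -0.   -0.95]] [0.2149659  0.39876618 0.65116463]
knife_place [(0.66, array([302.8, 103. ]), array([0.5687, 0.1397, 0.0068]))]
fork_place [(0.76, array([248. , 111.2]), array([0.5552, 0.2303, 0.0053]))]
spoon_place [(0.96, array([196.4, 115.4]), array([0.548 , 0.3169, 0.0076])), (0.36, array([257.3, 180.8]), array([0.4338, 0.2139, 0.0064]))]
teaspoon_place [(0.79, array([255.1, 178.6]), array([0.4377, 0.2175, 0.0067]))]
row [ 0.87 13.99  0.03] [-0.   -0.    0.07] | t 4.05 at [0.4999 0.2194 0.3209] w 39.9
```

View pics/w0o.png

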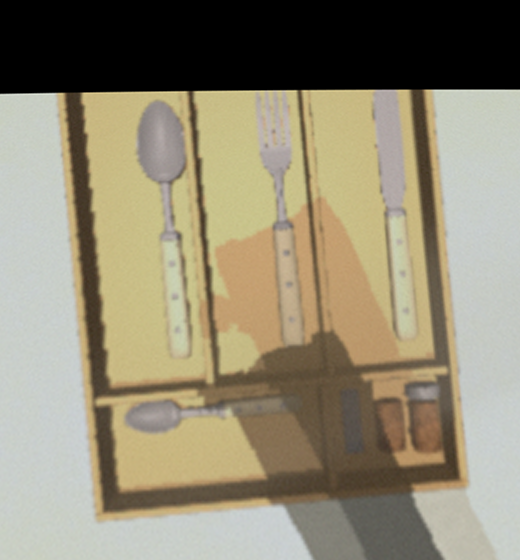

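The wrist ortho shows the lying handles at (400,273), (288,285) and (175,294), and the teaspoon's bowl tip at (125,418). This gives the places knife (.568,.1405), fork (.559,.2265), spoon (.551,.314) and teaspoon (.439,.2175), all with the tray at about 5°.

Emit:
send_rows --rows "1 14 0 0 0 0 40;1 14 0 0 0 0 40;1 14 0 0 0 0 40;1 14 0 0 0 0 40;1 14 0 0 0 0 40;1 14 0 0 0 0 40;1 14 0 0 0 0 40;1 14 0 0 0 0 40;1 14 0 0 0 0 40"

```text
time: 5.18
ee_pos: [0.5331, -0.1998, 0.3207]
orientation: [1.0, 0.004, -0.0, -0.0]
ft_force: [0.2, 1.5, -0.2]
gripper_width: 0.0404
grip_force: 0.0
```

```bash
python3 - <<'E'
from h import *
f=optics.grab_frame('wrist'); P=cloud(f)
cv2.imwrite('pics/w1o.png',ortho(f,.38,.72,-.45,-.02,.018,1300))
px=f['pixels'].astype(int); x,y,z=P[...,0],P[...,1],P[...,2]
m=(x>.42)&(x<.7)&(y>-.46)&(y<-.03)&(z>.0125)&(z<.026)
n,L,st,_=cv2.connectedComponentsWithStats(m.astype(np.uint8))
for i in range(1,n):
    if st[i,4]<100: continue
    xy=P[L==i][:,:2]; c=xy.mean(0); d=np.linalg.svd(xy-c,full_matrices=False)[2][0]; d*=np.sign(d[0]); t=(xy-c)@d
    e=c+d*t.min(); h=xy[t<t.min()+.06]; hc=h.mean(0); hd=np.linalg.svd(h-hc,full_matrices=False)[2][0]; hd*=np.sign(hd[0])
    print('len',round(np.ptp(t)*1e3),'butt',np.round(e,4),'ang',np.round(np.degrees(np.arctan2(d[1],d[0])),1),np.round(np.degrees(np.arctan2(hd[1],hd[0])),1),'handle60 c',np.round(hc,4))
go(.5115,-.140,.10,4)
E
```

```text
len 244 butt [ 0.4565 -0.4601] ang 1.9 1.6 handle60 c [ 0.4916 -0.4591]
len 200 butt [ 0.4635 -0.3357] ang 4.4 5.7 handle60 c [ 0.4946 -0.3335]
len 207 butt [ 0.4443 -0.2685] ang -1.1 -0.1 handle60 c [ 0.4753 -0.2693]
len 166 butt [ 0.4496 -0.0814] ang 4.6 3.6 handle60 c [ 0.4805 -0.0786]
len 144 butt [ 0.4643 -0.3957] ang -1.3 -1.0 handle60 c [ 0.4951 -0.3964]
len 137 butt [ 0.4659 -0.1448] ang 4.6 3.7 handle60 c [ 0.4965 -0.1424]
len 123 butt [ 0.4606 -0.2064] ang -1.8 -1.8 handle60 c [ 0.492  -0.2073]
len 81 butt [ 0.42  -0.379] ang -88.2 -88.3 handle60 c [ 0.421  -0.4114]
row [-0.71 -1.97  7.36] [-0.    0.   -0.43] | t 5.22 at [ 0.5333 -0.1992  0.3208] w 40.1
```

View pics/w1o.png

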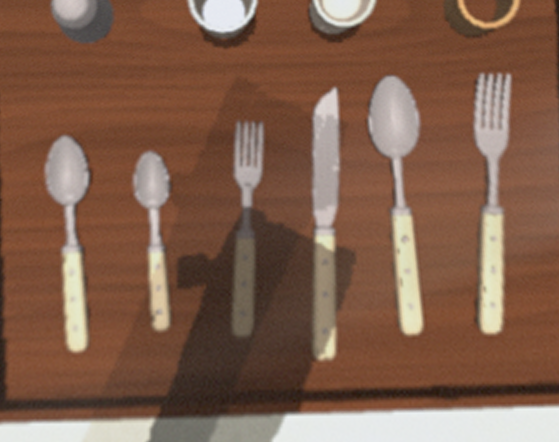

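The wrist ortho shows, left to right, dessert spoon, teaspoon (butt (162,330)), dessert fork, knife, dinner spoon and dinner fork. The cloud agrees with this. Teaspoon first.

Emit:
send_rows --rows "-0.5 -1.95 5 0 0 -0.5 40;-0.5 -1.95 5 0 0 -0.5 40;-0.5 -1.95 5 0 0 -0.5 40;-0.5 -1.95 8.7 0 0 -0.5 36;-0.5 -1.95 8.7 0 0 -0.5 36;-0.5 -1.95 10 0 0 -0.5 36;-0.5 -1.95 10.3 0 0 -0.5 36;-0.5 -1.95 10.3 0 0 -0.5 36"

```text
time: 6.22
ee_pos: [0.5181, -0.1413, 0.0126]
orientation: [0.999, 0.039, 0.0, -0.0]
ft_force: [-0.5, -0.4, 0.3]
gripper_width: 0.036
grip_force: 0.0
```

```bash
python3 - <<'E'
from h import *
go(.5185,-.1407,.0105,4.5)
go(.433,.237,.16,95)
E
```

```text
row [ 0.02 -0.02  0.07] [-0. -0. -0.] | t 6.22 at [ 0.5181 -0.1413  0.0126] w 36.0
row [ -1.84 -12.8   -4.91] [  0.    -0.   -11.31] | t 6.22 at [ 0.5181 -0.1413  0.0126] w 36.0
```

Emit:
send_rows --rows "0 0 0.05 0 0 0 36;0 0 0.05 0 0 0 5;0 0 0.05 0 0 0 5;0 0 0.05 0 0 0 5;0 0 0.05 0 0 0 5;0 0 -0.5 0 0 0 5;0 0 -2 0 0 0 5;0 0 -4.9 0 0 0 5;0 0 -4.9 0 0 0 5;0 0 -4.9 0 0 0 5" --force 50

```text
time: 7.48
ee_pos: [0.5189, -0.1424, 0.1618]
orientation: [0.999, 0.038, 0.002, -0.0]
ft_force: [0.8, -0.3, 0.2]
gripper_width: 0.0051
grip_force: 0.0
```

```bash
python3 - <<'E'
from h import *
go(.433,.237,.16,95)
f=optics.grab_frame('wrist')
cv2.imwrite('pics/w2.png',f['pixels'][:,:,::-1])
E
```

```text
row [ -1.88 -12.83   0.05] [  0.03  -0.03 -11.33] | t 7.47 at [ 0.5189 -0.1424  0.1618] w 5.1
```

View pics/w2.png

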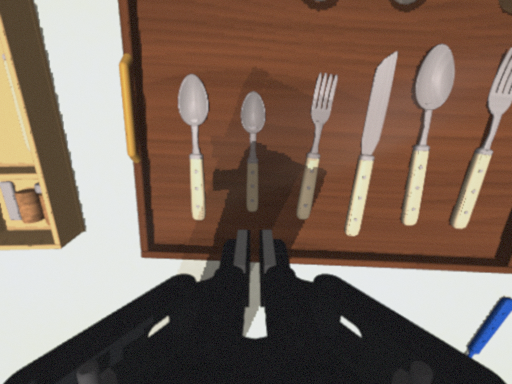

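The wrist picture shows the fingers shut and empty, with the teaspoon still on the tray at (253,150). I'll remeasure it and grip lower, checking the grip before lifting.

```bash
cat >> h.py <<'E'
def items(cam='wrist',zmin=.0125):
    f=optics.grab_frame(cam); P=cloud(f); x,y,z=np.moveaxis(P,-1,0)
    m=(x>.43)&(x<.7)&(y>-.445)&(y<-.03)&(z>zmin)&(z<.026)
    n,L,st,_=cv2.connectedComponentsWithStats(m.astype(np.uint8))
    for i in range(1,n):
        if st[i,4]<100: continue
        Q=P[L==i]; xy=Q[:,:2]; c=xy.mean(0); d=np.linalg.svd(xy-c,full_matrices=False)[2][0]; d*=np.sign(d[0]); t=(xy-c)@d
        e=c+d*t.min(); k=(t<t.min()+.06); h=xy[k].mean(0)
        print('len',round(np.ptp(t)*1e3),'butt',np.round(e,4),'ang',np.round(np.degrees(np.arctan2(d[1],d[0])),1),'handle60 c',np.round(h,4),'top z',np.round(np.percentile(Q[k,2],[10,50,90]),4))
E
python3 -c "
from h import *
items()
go(.5185,-.1407,.02,4.5)"
```

```text
len 200 butt [ 0.4626 -0.3344] ang 3.5 handle60 c [ 0.4943 -0.3329] top z [0.0158 0.0186 0.0197]
len 210 butt [ 0.4434 -0.2669] ang -1.5 handle60 c [ 0.4749 -0.268 ] top z [0.0163 0.0188 0.0198]
len 166 butt [ 0.4501 -0.0807] ang 4.1 handle60 c [ 0.4813 -0.0784] top z [0.017  0.0185 0.0196]
len 137 butt [ 0.4658 -0.1441] ang 3.8 handle60 c [ 0.4968 -0.1421] top z [0.0161 0.0179 0.0189]
len 144 butt [ 0.4642 -0.3946] ang -2.0 handle60 c [ 0.4958 -0.3958] top z [0.0151 0.0184 0.0195]
len 123 butt [ 0.461  -0.2051] ang -2.5 handle60 c [ 0.4924 -0.2065] top z [0.0168 0.0184 0.0194]
row [ 0.04 -0.03  4.63] [-0.   -0.   -0.01] | t 7.58 at [ 0.5174 -0.1419  0.1589] w 5.0
```

Emit:
send_rows --rows "0 0 0 0 0 0 34;0 0 2.5 0 0 0 34;0 0 3.5 0 0 0 34;0 0 4.3 0 0 0 34;0 0 5.05 0 0 0 34;0 0 5.05 0 0 0 5;0 0 5.05 0 0 0 5;0 0 5.05 0 0 0 5;0 0 5.05 0 0 0 5;0 0 5.05 0 0 0 5;0 0 5.05 0 0 0 5" --force 50

```text
time: 8.95
ee_pos: [0.5176, -0.1419, 0.0075]
orientation: [0.999, 0.039, 0.0, -0.0]
ft_force: [0.2, -0.8, -0.0]
gripper_width: 0.0052
grip_force: 0.0
```

```bash
python3 - <<'E'
from h import *
f=optics.grab_frame('side'); a=cv2.resize(f['pixels'][130:240,190:320,::-1],None,fx=4,fy=4,interpolation=cv2.INTER_CUBIC)
g=optics.grab_frame('wrist'); b=g['pixels'][60:300,130:390,::-1]; b=cv2.resize(b,(520,480))
c=np.zeros((520,800,3),np.uint8); c[:440,:400]=a[:,60:460]; c[:480,400:800]=b[:,60:460]
cv2.imwrite('pics/c3.png',c)
s=telemetry.state(); print(s['gripper_width'],s['grip_force'])
E
```

```text
0.004876859545123231 0.0
```

View pics/c3.png

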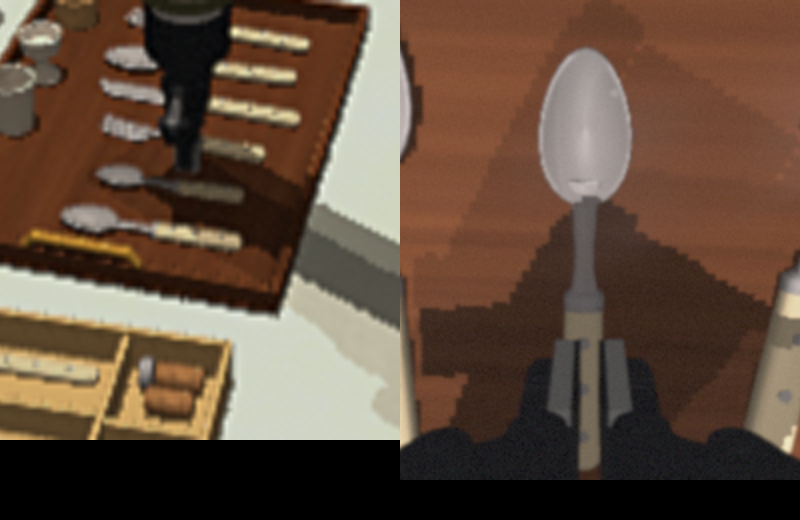

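The crops show the fingertips shut above the handle, not around it. I'll measure the true tip height from depth.

```bash
python3 - <<'E'
from h import *
for c in('side','wrist','scene'):
    f=optics.grab_frame(c); P=cloud(f); x,y,z=np.moveaxis(P,-1,0)
    m=(abs(x-.518)<.03)&(abs(y+.142)<.03)&(z>.022)&(z<.09)&(f['range_z']>0)
    Q=P[m]; print(c,len(Q))
    if len(Q):
        print(' z pct',np.round(np.percentile(Q[:,2],[0,2,5,10,20,50]),4))
        L=Q[Q[:,2]<np.percentile(Q[:,2],2)+.012]; print(' low mean',np.round(L.mean(0),4),np.round(L.min(0),4),np.round(L.max(0),4))
s=telemetry.state(); print(s['ee_pos'],s['q'])
E
```

```text
side 54
 z pct [0.0398 0.0426 0.0443 0.0459 0.049  0.0606]
 low mean [ 0.514  -0.1323  0.0481] [ 0.5072 -0.1511  0.0398] [ 0.5249 -0.1226  0.0545]
wrist 4444
 z pct [0.0383 0.0436 0.0469 0.0517 0.0602 0.0782]
 low mean [ 0.5257 -0.1421  0.0487] [ 0.507  -0.1582  0.0383] [ 0.53   -0.1261  0.0556]
scene 47
 z pct [0.0226 0.0233 0.0377 0.0449 0.0497 0.0638]
 low mean [ 0.5217 -0.1437  0.023 ] [ 0.5206 -0.1446  0.0226] [ 0.5228 -0.1428  0.0234]
[ 0.5175381  -0.14193724  0.00734786] [-0.40289861  0.40427701  0.69267563  1.92579545 -0.32049958  0.92314437
 -1.04713651]
```

Depth puts the fingertips at about 39 mm while the telemetry says 7 mm, so the tip sits roughly 31 mm higher than reported. I'll open, go down in guarded steps and close.

Emit:
send_rows --rows "0 0 -0.1 0 0 0 34;0 0 0 0 0 0 34;0 0 0 0 0 0 34;0 0 0.5 0 0 0 34;0 0 0.8 0 0 0 34;0 0 0.8 0 0 0 34"

```text
time: 9.95
ee_pos: [0.5167, -0.1419, -0.0178]
orientation: [0.999, 0.038, -0.001, -0.0]
ft_force: [-0.4, -0.9, 0.0]
gripper_width: 0.0336
grip_force: 0.0
```

```bash
python3 - <<'E'
from h import *
for c in('side','wrist'):
    f=optics.grab_frame(c); P=cloud(f); x,y,z=np.moveaxis(P,-1,0)
    m=(abs(x-.518)<.03)&(abs(y+.142)<.04)&(z>.0)&(z<.05)&(f['range_z']>0)&(f['pixels'].max(-1)<110)&(f['pixels'].astype(int).ptp(-1) < 18) if hasattr(np.ndarray,'ptp') else (abs(x-.518)<.03)&(abs(y+.142)<.04)&(z<.05)&(f['range_z']>0)&(np.ptp(f['pixels'].astype(int),axis=-1)<18)
    Q=P[m]; print(c,len(Q))
    for s in (-1,1):
        k=Q[(s*(Q[:,1]+.1419)>.012)]
        if len(k): print(s,np.round(np.percentile(k[:,2],[0,5,20,50]),4),np.round(k[k[:,2]<.03].mean(0),4))
s=telemetry.state(); print(s['ee_pos'],s['ft_force'])
E
```

```text
Traceback (most recent call last):
AttributeError: `ptp` was removed from the ndarray class in NumPy 2.0. Use np.ptp(arr, ...) instead.
```

Emit:
send_rows --rows "0 0 0 0 0 0 5;0 0 0 0 0 0 5;0 0 0 0 0 0 5;0 0 0 0 0 0 5;0 0 0 0 0 0 5" --force 50

```text
time: 10.62
ee_pos: [0.5179, -0.1421, -0.0162]
orientation: [0.999, 0.038, 0.0, -0.0]
ft_force: [-1.7, -0.5, 5.9]
gripper_width: 0.0106
grip_force: 49.3
```

Gripped at 10.6 mm, which is only the handle's rounded top. I'll regrip 5 mm lower.

Emit:
send_rows --rows "0 0 0 0 0 0 30;0 0 0 0 0 0 30;0 0 0.1 0 0 0 30;0 0 0.17 0 0 0 30;0 0 0.17 0 0 0 30;0 0 0.17 0 0 0 5;0 0 0.17 0 0 0 5;0 0 0.17 0 0 0 5;0 0 0.17 0 0 0 5" --force 50

```text
time: 11.75
ee_pos: [0.5177, -0.142, -0.0216]
orientation: [0.999, 0.038, 0.0, -0.0]
ft_force: [-0.3, 0.3, 4.1]
gripper_width: 0.0116
grip_force: 50.7
```

Emit:
send_rows --rows "0 0 -0.3 0 0 0 5;0 0 -1 0 0 0 5;0 0 -2.5 0 0 0 5;0 0 -4 0 0 0 5;0 0 -4.8 0 0 0 5;0 0 -4.8 0 0 0 5" --force 50

```text
time: 12.5
ee_pos: [0.5187, -0.1421, 0.1243]
orientation: [0.999, 0.038, 0.002, -0.0]
ft_force: [0.3, -0.3, -0.7]
gripper_width: 0.0113
grip_force: 50.2
```

```bash
python3 - <<'E'
from h import *
f=optics.grab_frame('wrist'); P=cloud(f); s=telemetry.state(); e=s['ee_pos']
g=optics.grab_frame('side'); a=cv2.resize(g['pixels'][60:260,150:350,::-1],(400,400)); 
c=np.hstack([cv2.resize(f['pixels'][60:384,94:418,::-1],(400,400)),a]); cv2.imwrite('pics/c4.png',c)
x,y,z=np.moveaxis(P,-1,0)
m=(abs(x-e[0])<.15)&(abs(y-e[1])<.03)&(z>.06)&(z<.2)&(f['range_z']<.4)
Q=P[m]; 
for x0 in np.arange(.5,.63,.015):
    k=Q[(abs(Q[:,0]-x0)<.0075)]; 
    if len(k): print(round(x0,3),len(k),np.round(np.percentile(k[:,2],[2,50,98]),4),np.round(np.median(k[:,1]),4))
go(.433,.237,.14,95)
E
```

```text
0.5 513 [0.1619 0.1639 0.1652] -0.1443
0.515 928 [0.1623 0.1645 0.199 ] -0.143
0.53 2978 [0.1602 0.1786 0.1996] -0.1423
0.545 322 [0.1608 0.1625 0.1636] -0.1408
0.56 608 [0.1607 0.1624 0.1644] -0.1394
0.575 1667 [0.1557 0.1596 0.1641] -0.1383
0.59 1604 [0.1555 0.1595 0.1642] -0.1376
0.605 458 [0.1596 0.1626 0.1647] -0.1369
row [ -1.83 -12.8   -0.6 ] [ -0.    -0.   -11.32] | t 12.6 at [ 0.5172 -0.1417  0.1219] w 11.2
```

View pics/c4.png

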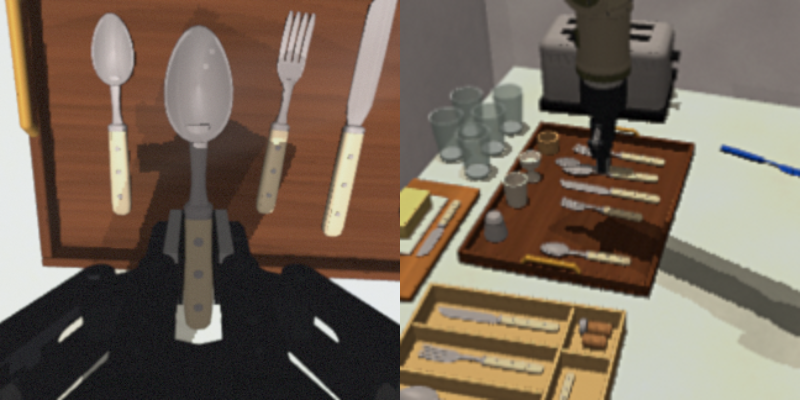

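Held level: the teaspoon lies between the pads at (200,240). Carrying it to its compartment.

Emit:
send_rows --rows "-1.8 -12.8 -0.6 0 0 -11.3 5;-1.8 -12.8 -0.6 0 0 -11.3 5;-1.8 -12.8 -0.6 0 0 -11.3 5;-1.8 -12.8 -0.6 0 0 -11.3 5;-1.8 -12.8 -0.6 0 0 -11.3 5;-1.8 -12.8 -0.6 0 0 -11.3 5;-1.8 -12.8 -0.6 0 0 -11.3 5;-1.8 -12.8 -0.6 0 0 -11.3 5;-1.8 -12.8 -0.6 0 0 -11.3 5;-1.8 -12.8 -0.6 0 0 -11.3 5;-1.8 -12.8 -0.6 0 0 -11.3 5"

```text
time: 13.98
ee_pos: [0.4339, 0.2364, 0.1396]
orientation: [0.678, 0.736, -0.001, -0.0]
ft_force: [-0.0, -0.9, -0.1]
gripper_width: 0.0116
grip_force: 50.2
```

```bash
python3 -c "
from h import *
go(.433,.237,-.021,95)"
```

```text
row [ 0.02 -0.02  5.35] [-0.01  0.   -0.04] | t 13.97 at [0.4339 0.2364 0.1396] w 11.6
```

Emit:
send_rows --rows "0 0 2 0 0 0 5;0 0 3.5 0 0 0 5;0 0 4.3 0 0 0 5;0 0 4.7 0 0 0 5;0 0 5 0 0 0 5;0 0 5 0 0 0 5"

```text
time: 14.72
ee_pos: [0.4343, 0.2368, -0.0096]
orientation: [0.677, 0.736, 0.0, -0.0]
ft_force: [-0.2, -0.1, -0.4]
gripper_width: 0.0115
grip_force: 50.2
```

Emit:
send_rows --rows "0 0 0.2 0 0 0 5;0 0 0.35 0 0 0 5;0 0 0.35 0 0 0 5;0 0 0.35 0 0 0 22;0 0 0.35 0 0 0 22;0 0 0 0 0 0 22;0 0 -1.5 0 0 0 22;0 0 -4 0 0 0 25;0 0 -5 0 0 0 40;0 0 -5 0 0 0 40"

```text
time: 15.98
ee_pos: [0.4361, 0.2379, 0.1445]
orientation: [0.677, 0.736, 0.004, 0.0]
ft_force: [0.8, -0.4, -0.4]
gripper_width: 0.04
grip_force: 0.0
```

```bash
python3 - <<'E'
from h import *
f=optics.grab_frame('wrist'); g=optics.grab_frame('side')
c=np.hstack([cv2.resize(f['pixels'][:,:,::-1],(400,300)),cv2.resize(g['pixels'][200:320,140:300,::-1],(400,300))]); cv2.imwrite('pics/c5.png',c)
s=telemetry.state(); print(s['ft_force'])
go(.526,-.269,.10,-1)
E
```

```text
[-0.53147575 -0.39968403 -0.1415885 ]
row [-17.06   1.64   1.34] [-0.000e+00 -1.000e-02  1.198e+01] | t 16.07 at [0.4341 0.2367 0.1406] w 40.1
```

View pics/c5.png

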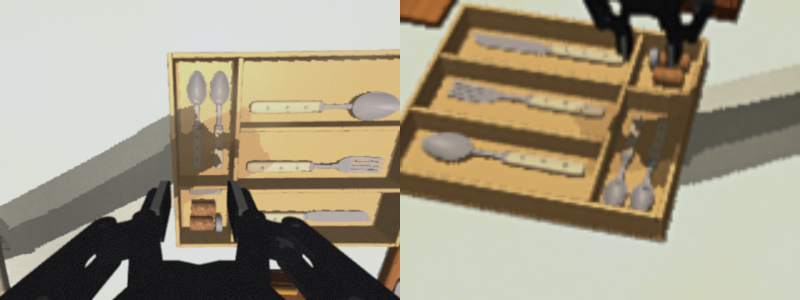

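The picture shows the teaspoon lying parallel beside its twin at (197,115). Now the knife.

Emit:
send_rows --rows "-17 1.65 0 0 0 12 40;-17 1.65 0 0 0 12 40;-17 1.65 0 0 0 12 40;-17 1.65 0 0 0 12 40;-17 1.65 0 0 0 12 40;-17 1.65 0 0 0 12 40;-17 1.65 0 0 0 12 40;-17 1.65 0 0 0 12 40;-17 1.65 1.3 0 0 12 40;-17 1.65 1.3 0 0 12 40;-17 1.65 1.3 0 0 12 40;-17 1.65 1.3 0 0 12 40"

```text
time: 17.58
ee_pos: [0.5271, -0.2664, 0.1024]
orientation: [1.0, -0.009, 0.001, -0.0]
ft_force: [0.1, 0.3, 0.4]
gripper_width: 0.04
grip_force: 0.0
```

```bash
python3 -c "
from h import *
items()
go(.526,-.269,-.021,-1)"
```

```text
len 20 butt [ 0.6441 -0.4052] ang 0.5 handle60 c [ 0.6546 -0.4051] top z [0.0128 0.0141 0.016 ]
len 18 butt [ 0.6453 -0.4119] ang 1.4 handle60 c [ 0.655  -0.4117] top z [0.0129 0.0143 0.0158]
len 18 butt [ 0.6459 -0.3904] ang -6.0 handle60 c [ 0.6553 -0.3914] top z [0.0128 0.0141 0.0157]
len 17 butt [ 0.6458 -0.3981] ang -2.1 handle60 c [ 0.6547 -0.3984] top z [0.0128 0.0139 0.0156]
len 200 butt [ 0.4627 -0.3364] ang 4.5 handle60 c [ 0.4946 -0.3341] top z [0.0173 0.0188 0.0199]
len 210 butt [ 0.4433 -0.2691] ang -1.0 handle60 c [ 0.4752 -0.2698] top z [0.0176 0.019  0.0199]
len 166 butt [ 0.4508 -0.0832] ang 5.9 handle60 c [ 0.4821 -0.0796] top z [0.0151 0.0184 0.0196]
len 144 butt [ 0.4639 -0.3958] ang -1.8 handle60 c [ 0.4957 -0.3969] top z [0.0162 0.0187 0.0197]
len 119 butt [ 0.4645 -0.2073] ang -1.9 handle60 c [ 0.497  -0.2084] top z [0.017  0.0185 0.0196]
row [-0.04  0.09  4.11] [-0.   -0.01 -0.  ] | t 17.62 at [ 0.5271 -0.2665  0.1023] w 39.9
```

Emit:
send_rows --rows "-0.05 0.13 0.5 0 0 0 40;-0.05 0.13 2.5 0 0 0 38;-0.05 0.13 3.5 0 0 0 38;-0.05 0.13 4.1 0 0 0 38;-0.05 0.13 4.1 0 0 0 38;-0.05 0.13 4.1 0 0 0 5;-0.05 0.13 4.1 0 0 0 5;-0.05 0.13 4.1 0 0 0 5;-0.05 0.13 4.1 0 0 0 5" --force 70

```text
time: 18.75
ee_pos: [0.5252, -0.2715, -0.0211]
orientation: [1.0, -0.01, 0.001, 0.0]
ft_force: [-1.0, -0.1, 6.4]
gripper_width: 0.0149
grip_force: 69.2
```

Emit:
send_rows --rows "0 0 -0.3 0 0 0 5;0 0 -1 0 0 0 5;0 0 -2.5 0 0 0 5;0 0 -4 0 0 0 5;0 0 -4.8 0 0 0 5;0 0 -4.8 0 0 0 5"

```text
time: 19.5
ee_pos: [0.5258, -0.2718, 0.1251]
orientation: [1.0, -0.01, 0.002, 0.0]
ft_force: [0.3, -0.2, -0.7]
gripper_width: 0.0147
grip_force: 68.4
```

```bash
cat >> h.py <<'E'
def held():
    f=optics.grab_frame('wrist'); P=cloud(f); e=telemetry.state()['ee_pos']; x,y,z=np.moveaxis(P,-1,0)
    m=(abs(y-e[1])<.03)&(abs(z-e[2]-.038)<.03)&(f['range_z']>0)
    Q=P[m]-e
    for x0 in np.arange(-.03,.14,.02):
        k=Q[(abs(Q[:,0]-x0)<.008)]
        if len(k)>20: print(round(x0,3),len(k),'z',np.round(np.percentile(k[:,2],[5,50,95]),4),'y',np.round(np.median(k[:,1]),4))
E
python3 -c "
from h import *
held()
go(.5985,.148,.14,5)"
```

```text
-0.03 680 z [0.0398 0.0416 0.0427] y -0.001
-0.01 783 z [0.0405 0.0418 0.0542] y -0.001
0.01 2451 z [0.0399 0.0474 0.0656] y -0.0014
0.03 834 z [0.0349 0.0359 0.0369] y -0.0021
0.05 1191 z [0.0349 0.0359 0.0369] y -0.003
0.07 1392 z [0.0349 0.036  0.0371] y -0.0033
0.09 1607 z [0.0349 0.0361 0.0372] y -0.0035
0.11 1689 z [0.0349 0.0361 0.0373] y -0.0041
row [  2.16 -14.02  -0.55] [-0.   -0.01 -0.77] | t 19.55 at [ 0.5251 -0.2712  0.1233] w 14.6
```

Emit:
send_rows --rows "2.2 -14 -0.55 0 0 -0.75 5;2.2 -14 -0.55 0 0 -0.75 5;2.2 -14 -0.55 0 0 -0.75 5;2.2 -14 -0.55 0 0 -0.75 5;2.2 -14 -0.55 0 0 -0.75 5;2.2 -14 -0.55 0 0 -0.75 5;2.2 -14 -0.55 0 0 -0.75 5;2.2 -14 -0.55 0 0 -0.75 5;2.2 -14 -0.55 0 0 -0.75 5;2.2 -14 -0.55 0 0 -0.75 5;2.2 -14 -0.55 0 0 -0.75 5"

```text
time: 20.92
ee_pos: [0.5994, 0.1462, 0.1388]
orientation: [0.999, 0.041, -0.0, -0.0]
ft_force: [-0.1, -0.9, -1.0]
gripper_width: 0.015
grip_force: 68.6
```

```bash
python3 -c "
from h import *
go(.5985,.148,-.009,5)"
```

```text
row [-0.02 -0.06  4.93] [-0.    0.   -0.04] | t 20.93 at [0.5994 0.1462 0.1388] w 15.0
```

Emit:
send_rows --rows "-0.05 -0.06 2 0 0 0 5;-0.05 -0.06 3.5 0 0 0 5;-0.05 -0.06 4.4 0 0 0 5;-0.05 -0.06 4.9 0 0 0 5;-0.05 -0.06 5.1 0 0 0 5;-0.05 -0.06 5.2 0 0 0 5;-0.05 -0.06 5.2 0 0 0 5"

```text
time: 21.8
ee_pos: [0.5983, 0.1492, -0.0164]
orientation: [0.999, 0.042, 0.001, -0.0]
ft_force: [-1.2, 1.2, -0.3]
gripper_width: 0.0148
grip_force: 68.6
```

No contact; lower slightly, release with a small opening, lift.

Emit:
send_rows --rows "0 0 0.1 0 0 0 5;0 0 0.1 0 0 0 5;0 0 0.1 0 0 0 21;0 0 0.1 0 0 0 21;0 0 -0.3 0 0 0 21;0 0 -1.5 0 0 0 21;0 0 -3.5 0 0 0 25;0 0 -5 0 0 0 40;0 0 -5 0 0 0 40"

```text
time: 22.92
ee_pos: [0.6001, 0.1492, 0.1375]
orientation: [0.999, 0.042, 0.003, -0.001]
ft_force: [-0.2, -1.2, -0.5]
gripper_width: 0.0403
grip_force: 0.0
```

```bash
python3 - <<'E'
from h import *
f=optics.grab_frame('wrist'); g=optics.grab_frame('side')
c=np.hstack([cv2.resize(f['pixels'][:,:,::-1],(400,300)),cv2.resize(g['pixels'][200:320,140:300,::-1],(400,300))]); cv2.imwrite('pics/c6.png',c)
go(.541,-.330,.10,5)
E
```

```text
row [-3.23 15.76  1.1 ] [-0.01 -0.01 -0.02] | t 23.02 at [0.5978 0.1492 0.1334] w 39.8
```

View pics/c6.png

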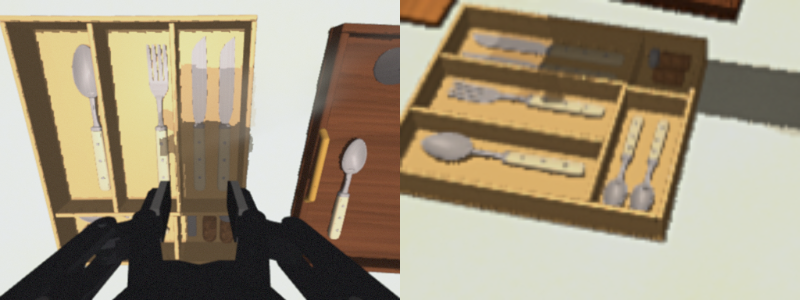

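The knife lies beside its twin (handles at (200,150) and (228,150)). Next is the dinner spoon.

Emit:
send_rows --rows "-3.2 15.8 0 0 0 0 40;-3.2 15.8 0 0 0 0 40;-3.2 15.8 0 0 0 0 40;-3.2 15.8 0 0 0 0 40;-3.2 15.8 0 0 0 0 40;-3.2 15.8 0 0 0 0 40;-3.2 15.8 0 0 0 0 40;-3.2 15.8 0 0 0 0 40;-3.2 15.8 1.1 0 0 0 40;-3.2 15.8 1.1 0 0 0 40;-3.2 15.8 1.1 0 0 0 40"

```text
time: 24.4
ee_pos: [0.5421, -0.3306, 0.1]
orientation: [0.999, 0.043, -0.0, -0.0]
ft_force: [0.6, -0.1, 0.7]
gripper_width: 0.0403
grip_force: 0.0
```

```bash
python3 -c "
from h import *
items()
go(.5405,-.3293,-.021,5)"
```

```text
len 24 butt [ 0.6954 -0.3759] ang -88.8 handle60 c [ 0.6956 -0.3873] top z [0.0136 0.0181 0.0232]
len 200 butt [ 0.4634 -0.3376] ang 5.0 handle60 c [ 0.495  -0.3349] top z [0.0177 0.019  0.0199]
len 18 butt [ 0.6456 -0.3913] ang -0.4 handle60 c [ 0.6547 -0.3914] top z [0.0127 0.0139 0.0158]
len 20 butt [ 0.644  -0.3981] ang 0.2 handle60 c [ 0.6543 -0.398 ] top z [0.0128 0.0141 0.0159]
len 21 butt [ 0.6428 -0.4043] ang -2.2 handle60 c [ 0.6538 -0.4047] top z [0.0128 0.014  0.016 ]
len 20 butt [ 0.6435 -0.4111] ang -3.9 handle60 c [ 0.6541 -0.4119] top z [0.0129 0.014  0.0158]
len 135 butt [ 0.4774 -0.3975] ang -1.3 handle60 c [ 0.5119 -0.3982] top z [0.0168 0.0188 0.0198]
len 125 butt [ 0.461  -0.2078] ang -1.6 handle60 c [ 0.4927 -0.2087] top z [0.0162 0.0185 0.0196]
len 40 butt [ 0.4501 -0.0855] ang -0.4 handle60 c [ 0.4661 -0.0856] top z [0.0133 0.0162 0.0186]
row [-0.07 -0.05  4.05] [ 0.   -0.   -0.01] | t 24.45 at [ 0.5425 -0.3307  0.1005] w 39.5
```

Emit:
send_rows --rows "-0.04 0 0.5 0 0 0 40;-0.04 0 2.5 0 0 0 38;-0.04 0 3.5 0 0 0 38;-0.04 0 4.05 0 0 0 38;-0.04 0 4.05 0 0 0 38;-0.04 0 4.05 0 0 0 5;-0.04 0 4.05 0 0 0 5;-0.04 0 4.05 0 0 0 5;-0.04 0 4.05 0 0 0 5" --force 70

```text
time: 25.58
ee_pos: [0.5413, -0.3317, -0.0208]
orientation: [0.999, 0.042, 0.001, 0.0]
ft_force: [-1.7, 1.1, 6.8]
gripper_width: 0.0148
grip_force: 69.6
```

Emit:
send_rows --rows "0 0 -0.3 0 0 0 5;0 0 -1 0 0 0 5;0 0 -2.5 0 0 0 5;0 0 -4 0 0 0 5;0 0 -4.8 0 0 0 5;0 0 -4.8 0 0 0 5"

```text
time: 26.32
ee_pos: [0.5417, -0.3324, 0.1254]
orientation: [0.999, 0.042, 0.002, 0.001]
ft_force: [-1.0, -0.6, -0.8]
gripper_width: 0.0148
grip_force: 68.9
```

```bash
python3 -c "
from h import *
held()
go(.5795,.3205,.14,8)"
```

```text
-0.03 692 z [0.0381 0.0414 0.0426] y -0.004
-0.01 778 z [0.0403 0.0417 0.0552] y -0.0023
0.01 2435 z [0.0398 0.0476 0.0656] y -0.0007
0.03 361 z [0.0382 0.0395 0.0406] y 0.0012
0.05 440 z [0.0382 0.0396 0.0407] y 0.003
0.07 2377 z [0.0344 0.0378 0.0407] y 0.0053
0.09 3188 z [0.0325 0.0352 0.0404] y 0.0064
0.11 2710 z [0.0346 0.038  0.0408] y 0.0074
row [  3.1  -21.55  -0.56] [ 0.   -0.01 -0.4 ] | t 26.38 at [ 0.541  -0.3317  0.1235] w 14.4
```

Emit:
send_rows --rows "3.1 -21.6 -0.55 0 0 -0.4 5;3.1 -21.6 -0.55 0 0 -0.4 5;3.1 -21.6 -0.55 0 0 -0.4 5;3.1 -21.6 -0.55 0 0 -0.4 5;3.1 -21.6 -0.55 0 0 -0.4 5;3.1 -21.6 -0.55 0 0 -0.4 5;3.1 -21.6 -0.55 0 0 -0.4 5;3.1 -21.6 -0.55 0 0 -0.4 5;3.1 -21.6 -0.55 0 0 -0.4 5;3.1 -21.6 -0.55 0 0 -0.4 5;3.1 -21.6 -0.55 0 0 -0.4 5;3.1 -21.6 -0.55 0 0 -0.4 5"

```text
time: 27.88
ee_pos: [0.5774, 0.3251, 0.1369]
orientation: [0.997, 0.072, -0.001, 0.0]
ft_force: [-0.4, -0.4, -1.5]
gripper_width: 0.0144
grip_force: 68.9
```

Emit:
send_rows --rows "0 0 0 0 0 0 5;0 0 0 0 0 0 5"

```text
time: 28.12
ee_pos: [0.5792, 0.3203, 0.1387]
orientation: [0.998, 0.069, -0.0, 0.0]
ft_force: [0.4, -0.4, -0.0]
gripper_width: 0.0147
grip_force: 68.9
```

```bash
python3 -c "
from h import *
go(.5795,.3205,-.017,8)"
```

```text
row [ 0.01 -0.01  5.19] [ 0.    0.   -0.01] | t 28.12 at [0.5792 0.3203 0.1387] w 14.7
```

Emit:
send_rows --rows "0 0 2 0 0 0 5;0 0 3.5 0 0 0 5;0 0 4.4 0 0 0 5;0 0 4.9 0 0 0 5;0 0 5.1 0 0 0 5;0 0 5.2 0 0 0 5;0 0 5.2 0 0 0 5"

```text
time: 29.0
ee_pos: [0.5794, 0.3223, -0.0164]
orientation: [0.998, 0.07, 0.0, -0.0]
ft_force: [0.1, -0.3, -1.0]
gripper_width: 0.0147
grip_force: 68.9
```

Emit:
send_rows --rows "0 0 0.1 0 0 0 5;0 0 0.1 0 0 0 5;0 0 0.1 0 0 0 21;0 0 0.1 0 0 0 21;0 0 -0.3 0 0 0 21;0 0 -1.5 0 0 0 21;0 0 -3.5 0 0 0 25;0 0 -5 0 0 0 40;0 0 -5 0 0 0 40"

```text
time: 30.12
ee_pos: [0.5813, 0.3228, 0.138]
orientation: [0.998, 0.07, 0.003, -0.002]
ft_force: [-0.9, -0.5, -0.1]
gripper_width: 0.0402
grip_force: 0.0
```

```bash
python3 - <<'E'
from h import *
f=optics.grab_frame('wrist'); g=optics.grab_frame('side')
c=np.hstack([cv2.resize(f['pixels'][:,:,::-1],(400,300)),cv2.resize(g['pixels'][200:320,140:300,::-1],(400,300))]); cv2.imwrite('pics/c7.png',c)
go(.542,-.398,.10,-1.3)
E
```

```text
row [-4.57 23.6   1.09] [-0.01 -0.    1.16] | t 30.23 at [0.579  0.3222 0.1334] w 39.8
```

View pics/c7.png

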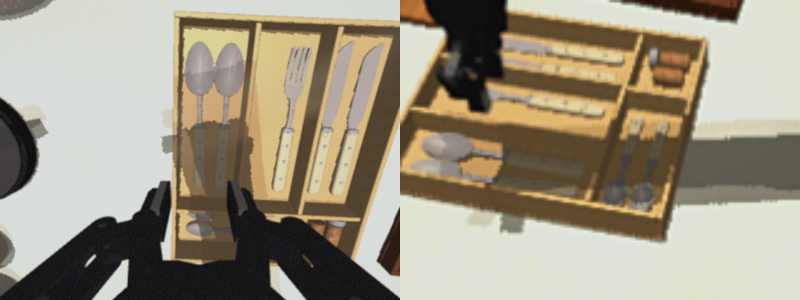

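The spoon lies beside its twin (bowls at (200,70) and (230,70)). Last is the dinner fork.

Emit:
send_rows --rows "-4.6 23.6 0 0 0 1.15 40;-4.6 23.6 0 0 0 1.15 40;-4.6 23.6 0 0 0 1.15 40;-4.6 23.6 0 0 0 1.15 40;-4.6 23.6 0 0 0 1.15 40;-4.6 23.6 0 0 0 1.15 40;-4.6 23.6 0 0 0 1.15 40;-4.6 23.6 0 0 0 1.15 40;-4.6 23.6 0 0 0 1.15 40;-4.6 23.6 0.5 0 0 1.15 40;-4.6 23.6 1.1 0 0 1.15 40;-4.6 23.6 1.1 0 0 1.15 40"

```text
time: 31.72
ee_pos: [0.5386, -0.4011, 0.0974]
orientation: [1.0, -0.012, -0.002, -0.0]
ft_force: [0.1, 0.6, 0.5]
gripper_width: 0.04
grip_force: 0.0
```

Emit:
send_rows --rows "0 0 0 0 0 0 40;0 0 0 0 0 0 40"

```text
time: 31.98
ee_pos: [0.5409, -0.3973, 0.0988]
orientation: [1.0, -0.01, -0.001, -0.001]
ft_force: [0.7, 0.9, -0.1]
gripper_width: 0.0401
grip_force: 0.0
```

```bash
python3 -c "
from h import *
items()
go(.542,-.3985,-.021,-1.3)"
```

```text
len 20 butt [ 0.6435 -0.3987] ang -0.5 handle60 c [ 0.6542 -0.3988] top z [0.0129 0.014  0.0156]
len 18 butt [ 0.645  -0.4054] ang -0.5 handle60 c [ 0.6543 -0.4055] top z [0.0127 0.0142 0.0155]
len 19 butt [ 0.644  -0.4121] ang -0.2 handle60 c [ 0.6542 -0.4122] top z [0.0128 0.0143 0.0159]
len 22 butt [ 0.6166 -0.2232] ang 80.3 handle60 c [ 0.6185 -0.212 ] top z [0.0129 0.0143 0.0161]
len 148 butt [ 0.4638 -0.3983] ang -1.1 handle60 c [ 0.4956 -0.3989] top z [0.0171 0.0189 0.0199]
len 123 butt [ 0.4606 -0.2089] ang -1.4 handle60 c [ 0.4922 -0.2096] top z [0.0151 0.0185 0.0195]
row [0.02 0.06 4.01] [-0.01  0.    0.02] | t 32.02 at [ 0.5415 -0.3968  0.0992] w 39.6
```

Emit:
send_rows --rows "0.02 0.1 0.5 0 0 0 40;0.02 0.1 2.5 0 0 0 38;0.02 0.1 3.5 0 0 0 38;0.02 0.1 4 0 0 0 38;0.02 0.1 4 0 0 0 38;0.02 0.1 4 0 0 0 5;0.02 0.1 4 0 0 0 5;0.02 0.1 4 0 0 0 5;0.02 0.1 4 0 0 0 5" --force 70

```text
time: 33.15
ee_pos: [0.5423, -0.4017, -0.0189]
orientation: [1.0, -0.01, 0.001, 0.0]
ft_force: [-0.5, 0.9, 6.6]
gripper_width: 0.0142
grip_force: 69.2
```

Emit:
send_rows --rows "0 0 -0.3 0 0 0 5;0 0 -1 0 0 0 5;0 0 -2.5 0 0 0 5;0 0 -4 0 0 0 5;0 0 -4.8 0 0 0 5;0 0 -4.8 0 0 0 5"

```text
time: 33.9
ee_pos: [0.5424, -0.4023, 0.1271]
orientation: [1.0, -0.01, 0.002, 0.001]
ft_force: [0.0, 0.1, -1.0]
gripper_width: 0.0148
grip_force: 68.4
```

```bash
python3 -c "
from h import *
held()
go(.5875,.2335,.14,5)"
```

```text
-0.03 656 z [0.0382 0.0397 0.0407] y -0.001
-0.01 761 z [0.0386 0.0399 0.0569] y -0.001
0.01 2404 z [0.0386 0.0476 0.0652] y -0.0017
0.03 337 z [0.0367 0.0378 0.039 ] y -0.0018
0.05 475 z [0.0356 0.0374 0.0386] y -0.0022
0.07 1561 z [0.0315 0.0328 0.0342] y -0.0026
0.09 1451 z [0.031  0.0322 0.0334] y -0.0017
0.11 1645 z [0.0329 0.0348 0.0367] y -0.0046
row [  1.08 -21.2   -0.51] [ 0.01 -0.01 -0.77] | t 33.95 at [ 0.5418 -0.4016  0.1251] w 14.4
```

Emit:
send_rows --rows "1.1 -21.2 -0.5 0 0 -0.75 5;1.1 -21.2 -0.5 0 0 -0.75 5;1.1 -21.2 -0.5 0 0 -0.75 5;1.1 -21.2 -0.5 0 0 -0.75 5;1.1 -21.2 -0.5 0 0 -0.75 5;1.1 -21.2 -0.5 0 0 -0.75 5;1.1 -21.2 -0.5 0 0 -0.75 5;1.1 -21.2 -0.5 0 0 -0.75 5;1.1 -21.2 -0.5 0 0 -0.75 5;1.1 -21.2 -0.5 0 0 -0.75 5;1.1 -21.2 -0.5 0 0 -0.75 5;1.1 -21.2 -0.5 0 0 -0.75 5"

```text
time: 35.45
ee_pos: [0.5871, 0.2341, 0.1377]
orientation: [0.999, 0.043, -0.001, 0.001]
ft_force: [0.1, -1.1, -0.8]
gripper_width: 0.0143
grip_force: 68.6
```

Emit:
send_rows --rows "0 0 0 0 0 0 5;0 0 0 0 0 0 5"

```text
time: 35.7
ee_pos: [0.5879, 0.232, 0.1389]
orientation: [0.999, 0.041, -0.0, 0.0]
ft_force: [-0.2, -0.4, -0.7]
gripper_width: 0.0147
grip_force: 68.6
```

```bash
python3 -c "
from h import *
go(.5875,.2335,-.015,5)"
```

```text
row [-0.01 -0.05  5.13] [ 0.    0.   -0.04] | t 35.7 at [0.5879 0.232  0.1389] w 14.7
```

Emit:
send_rows --rows "0 -0.05 2 0 0 0 5;0 -0.05 3.5 0 0 0 5;0 -0.05 4.4 0 0 0 5;0 -0.05 4.9 0 0 0 5;0 -0.05 5.1 0 0 0 5;0 -0.05 5.2 0 0 0 5;0 -0.05 5.2 0 0 0 5"

```text
time: 36.58
ee_pos: [0.5881, 0.2356, -0.0164]
orientation: [0.999, 0.042, 0.0, -0.0]
ft_force: [0.3, 0.2, 0.1]
gripper_width: 0.0148
grip_force: 68.6
```

Emit:
send_rows --rows "0 0 0.1 0 0 0 5;0 0 0.1 0 0 0 5;0 0 0.1 0 0 0 21;0 0 0.1 0 0 0 21;0 0 -0.3 0 0 0 21;0 0 -1.5 0 0 0 21;0 0 -3.5 0 0 0 25;0 0 -5 0 0 0 40;-5 -1 -8 0 0 0 40;-5 -1 -8 0 0 0 40;-5 -1 -8 0 0 0 40;-5 -1 -8 0 0 0 40"

```text
time: 38.08
ee_pos: [0.4341, 0.2544, 0.2257]
orientation: [0.999, 0.044, 0.001, -0.003]
ft_force: [-0.0, 1.1, -0.6]
gripper_width: 0.0402
grip_force: 0.0
```

```bash
python3 - <<'E'
from h import *
f=optics.grab_frame('wrist'); g=optics.grab_frame('side')
c=np.hstack([cv2.resize(f['pixels'][:,:,::-1],(400,300)),cv2.resize(g['pixels'][200:320,140:300,::-1],(400,300))]); cv2.imwrite('pics/c8.png',c)
# free-piece handles: origin and top height in each place frame
P=cloud(f)
for n,(x,y,a) in dict(knife=(.568,.1405,5),fork=(.559,.2265,5),spoon=(.551,.314,5),tea=(.439,.2175,95)).items():
    c_,s_=np.cos(np.radians(a)),np.sin(np.radians(a)); d=P[...,:2]-[x,y]
    u=d[...,0]*c_+d[...,1]*s_; v=-d[...,0]*s_+d[...,1]*c_
    m=(v>-.015)&(v<.03)&(u>-.066 if n!='tea' else u>-.044)&(u<.02)&(P[...,2]>.0115)&(P[...,2]<.03)&(f['range_z']>0)
    if m.sum()>20: print(n,m.sum(),'u min',np.round(np.percentile(u[m],1),4),'v',np.round(np.median(v[m]),4),'z',np.round(np.percentile(P[...,2][m],[10,50,90]),4))
E
```

```text
knife 891 u min -0.0501 v 0.0069 z [0.0148 0.0166 0.0179]
fork 807 u min -0.0485 v 0.0064 z [0.0154 0.0168 0.018 ]
spoon 816 u min -0.0493 v 0.0019 z [0.0152 0.0169 0.0181]
tea 402 u min -0.0407 v 0.0029 z [0.0143 0.0161 0.0175]
```

View pics/c8.png

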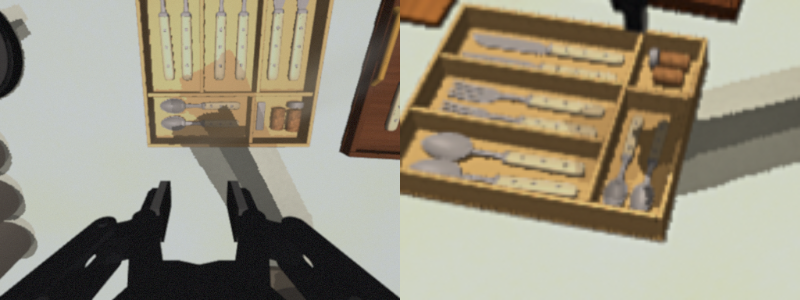

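All four lie flat beside their twins, with handle tops 16–17 mm above the counter. The robot is clear, so I'm handing in.

```bash
python3 -c "
from station import arm
print(arm.hand_in())"
```

```text
the job is handed in; nothing more can be done
None
```

The dinner knife, dinner fork, dinner spoon and teaspoon each lie flat beside their own kind in the bamboo tray, pointing the same way; the dessert fork and spoon were never gripped, and the job was handed in at about 38 s, verdict not shown.

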